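# Pack up and weight a chair rail on two bearers

## Task

Set the chair rail up level on the bench: centre the square plywood packer on the low bearer and press it down to feel that it lies flat, then centre the round rubber pad on the packer and press that down too. Then lay the rail flat along the line of the two bearers, centred across the pad and the high bearer, let go of it, and last set the iron weight gently upright on the middle of the rail. Leave the mallet, the jar and the plane where they are.

Things in the scene. Friction and masses are not known exactly. Their poses are not given: they have to be found in the camera images.
- low_top (a point): Low bearer: dark wooden block, 76 x 76 mm and 40 mm high, fixed to the bench (it cannot be moved). The point is the centre of its top face, 40 mm above the bench; x and y along its sides, z up.
- high_top (a point): High bearer: dark wooden block with a black rubber face, 56 x 56 mm and 70 mm high in all, fixed to the bench 165 to 190 mm (between centres) beside the low bearer, on its left or its right. The point is the centre of its top face, 70 mm above the bench; z up.
- packer_center (a point): Square plywood packer, 56 x 56 mm and 18 mm thick, about 40 g, lying flat and loose on the bench. The point is its centre, 9 mm above its underside; x and y along its sides, z up. It goes on the low bearer (any side forward). A press from above of 5 to 10 N is plenty; it is rigid.
- pad_center (a point): Round hard black rubber pad, 48 mm in diameter and 12 mm thick, about 25 g, lying flat and loose on the bench. The point is its centre, 6 mm above its underside; z up. It goes on the packer: bearer 40 + packer 18 + pad 12 then reach the 70 mm of the high bearer. A press from above of 5 to 10 N is plenty; it is rigid.
- rail_center (a point): Chair rail of pale ash, 260 mm long, 40 mm wide and 20 mm thick, with a thinner 20 mm tenon on each end (300 mm over all) and four dark spindle holes drawn on its top, about 145 g, lying flat and loose on the bench. The point is its centre, 10 mm above its underside; x along its length, y across its width, z up. Both ends are alike.
- weight_center (a point): Iron bench weight, 60 mm high, 0.4 to 0.6 kg, loose: a round foot 52 mm in diameter and 26 mm high, and on it an upright round grip 26 mm in diameter from 30 to 60 mm above the underside. The point is its centre, 30 mm above its underside; z up. Hold it by the grip, about 15 mm above this point.
- mallet_center (a point): Bystander: wooden mallet lying on the bench, head 80 x 110 x 60 mm centred 70 mm along +x from this point, round handle of 26 mm reaching 150 mm along -x, 30 mm above the bench. The point is 30 mm above the bench; leave it alone.
- jar_center (a point): Bystander: amber glass jar with a steel cap, 68 mm in diameter and 85 mm high, standing beyond the bearers. The point is its centre; leave it alone.
- plane_center (a point): Bystander: steel hand plane, 160 x 50 mm and about 65 mm high, standing beyond the bearers, length along x. The point is 25 mm above the bench, over the middle of its sole; leave it alone.

How it is judged:
On the way, in this order (a step that is already met when the one before it is completed fails the run):
1. the packer lies flat on the low bearer and is pressed down on it, with the pad not yet on it (horizontal distance between packer_center and low_top below 0.012 m and z of packer_center in the frame of low_top between 0.005 and 0.013 m and angle between packer_center's own z axis and vertical below 0.06 rad and contact force between packer and low_bearer above 3 N and horizontal distance between pad_center and packer_center above 0.05 m), for 0.15 s.
2. the pad lies flat on the packer and is pressed down on it, with the rail not yet on it (horizontal distance between packer_center and low_top below 0.012 m and z of packer_center in the frame of low_top between 0.005 and 0.013 m and angle between each of packer_center, pad_center's own z axis and vertical below 0.06 rad and horizontal distance between pad_center and packer_center below 0.012 m and z of pad_center in the frame of packer_center between 0.011 and 0.019 m and contact force between pad and packer above 3 N and contact force between rail and pad below 0.2 N), for 0.15 s.
3. the rail lies level and free across the pad and the high bearer, without the weight (horizontal distance between packer_center and low_top below 0.012 m and z of packer_center in the frame of low_top between 0.005 and 0.013 m and angle between each of packer_center, pad_center's own z axis and vertical below 0.06 rad and horizontal distance between pad_center and packer_center below 0.012 m and z of pad_center in the frame of packer_center between 0.011 and 0.019 m and y of low_top in the frame of rail_center between -0.015 and 0.015 m and y of high_top in the frame of rail_center between -0.015 and 0.015 m and horizontal distance between rail_center and low_top below 0.112 m and horizontal distance between rail_center and high_top below 0.112 m and z of rail_center in the frame of high_top between 0.006 and 0.014 m and angle between rail_center's own z axis and vertical below 0.035 rad and linear speed of rail below 0.02 m/s and contact force between the fingers and rail below 0.3 N and contact force between weight and rail below 0.2 N), for 0.2 s.
At the end, for the whole second after the job is handed in: Packer flat on the low bearer, pad flat on the packer, each centred within 12 mm; rail level (2 deg) on pad and high bearer, centre line within 15 mm of both bearer centres, middle within 112 mm of each; weight upright within 15 mm of the rail's middle; all at rest (horizontal distance between packer_center and low_top below 0.012 m and z of packer_center in the frame of low_top between 0.005 and 0.013 m and angle between each of packer_center, pad_center, weight_center's own z axis and vertical below 0.06 rad and horizontal distance between pad_center and packer_center below 0.012 m and z of pad_center in the frame of packer_center between 0.011 and 0.019 m and y of low_top in the frame of rail_center between -0.015 and 0.015 m and y of high_top in the frame of rail_center between -0.015 and 0.015 m and horizontal distance between rail_center and low_top below 0.112 m and horizontal distance between rail_center and high_top below 0.112 m and z of rail_center in the frame of high_top between 0.006 and 0.014 m and angle between rail_center's own z axis and vertical below 0.035 rad and horizontal distance between weight_center and rail_center below 0.015 m and z of weight_center in the frame of rail_center between 0.036 and 0.044 m and linear speed of each of packer, pad, rail, weight below 0.02 m/s); the robot touches nothing.
It fails at once if the mallet is disturbed (moved more than 30 mm) (distance of mallet_center from where it was at the start of the episode above 0.03 m).
It fails at once if the jar is disturbed (moved more than 30 mm) (distance of jar_center from where it was at the start of the episode above 0.03 m).
It fails at once if the plane is disturbed (moved more than 30 mm) (distance of plane_center from where it was at the start of the episode above 0.03 m).
It fails at once if the weight is dropped or banged on the rail (over 60 N) (contact force between weight and rail above 60 N).
It also fails if it takes over 112 s, if anything falls off the work surface, if the arm or the gripper's body presses on something with over 40 N, if the wrist force passes 120 N, or if a joint passes its speed limit or range.

## Robot

A 6-joint arm with a two-finger parallel gripper is mounted at the origin on the work surface. World frame = base frame: x ahead of the robot, y to its left, z up, the work surface at z = 0. Lengths are in m, angles in rad, forces in N, time in s.
With the tool pointing down it reaches from about 0.275 to 0.975 m from the base axis. Payload 8.4 kg.
Tool frame: the origin (TCP) lies at the very end of the fingers, on their centre line; the grasp point (between the pads) lies 19 mm behind it; z points along the fingers, y is the line along which they close (so a half turn about z gives the same grasp; the last joint's range is limited). The gripper opens to 92 mm and grips with 3 to 60 N. Pads are 20 mm wide; open, the fingers measure 128 mm over their backs; the gripper's body (75 mm by 189 mm) begins 69 mm behind the grasp point.
Start: joints at [-1.242, 0.353, 1.633, -0, 1.155, -0.002], TCP at [0.203, -0.591, 0.215] pointing down, gripper open.
Joint ranges: [-2.63, 2.63], [-0.92, 2.1], [0.06, 2.66], [-1.3, 4.44], [0, 2.69], [-3.02, 3.02]. Speed limits (rad/s): [2.22, 2.22, 2.79, 3.14, 3.14, 3.14].

## Interface

Orientations are given as a unit quaternion [w, x, y, z].
In Python, from rig import manip gives the robot as it stands.
- The arm moves only by the tool servo_tool, never from a script. Its argument "deltas" is text: rows parted by semicolons, each of 7 numbers parted by spaces: the turn, a rotation vector about the tool's x, y, z in units of 45 degrees (1.0 is 45 degrees), then the shift along the tool's x, y, z in units of 200 mm (1.0 is 200 mm), then the opening, from 0 (shut) to 1 (fully open). A call has 1 to 12 rows; each row is the pose to reach, as a shift and turn from the pose commanded when the call began, along the tool's axes at that moment; what a row does not reach only later rows make up. A row lasts 1/8 s, in which the tool goes at most 62.5 mm and 10.7 degrees, less where a joint would pass 70% of its speed; a pose out of reach is approached as far as the arm can. A call with a number of a shift or a turn outside -1 to 1 is refused whole. A call with a gripper value outside its range is refused whole. The fingers move at their own pace and stop on an object; "squeeze" is the grip in N (left out, the last holds). Time passes only in rows, so rows that repeat a pose let the fingers close. It gives the time, the measured TCP pose, the force, the opening and the grip force at its end, in the units of the state.
- manip.get_state(): the state, without advancing time (a new reading comes with each control period).
- manip.snapshot(name): name is "side" or "top"; returns a dict with "frame" (420x560x3 uint8, red, green, blue), "mtx" (3x3 intrinsics, pixels), "rvec" (rotation vector, rad) and "tvec" (3), from world to camera coordinates, as OpenCV has them. Camera axes: x right, y down, z forward; pixel columns grow to the right and rows downward; lengths in m; the calibration is good to about 2 mm. A picture is of the moment at which its call begins. There is no depth.
- manip.job_done(): hands the job in; it is judged then, once.
The state is a dict: "t": time; "q": joint angles; "joint_velocities": joint speeds; "effort": joint torques, N m; "position": TCP position; "tcp_rot": TCP orientation; "ft_force": force on the tool from outside, world axes, zero at the start; "ft_torque": the same for the moment, N m; "gripper_width": opening from 0.0 (shut) to 1.0 (fully open); "grasp_force": force on a finger pad.
Only numpy, scipy, OpenCV 4.12 (cv2) and the standard library are available. Lean on these libraries where they do the work, as an engineer would, in place of code of your own. Each camera call takes 0.05 s, during which the arm holds its last target. There are 200 camera calls.

## Working session

There is one attempt and no reset: what is moved stays moved. The work goes in short steps, Python scripts to look and compute and a tool call to move; the robot and the scene stay as the last step left them, time stands still between calls to the robot, and variables do not carry over. Pictures are saved under pics/ and viewed, at most 14 in all, crops included, and the job is handed in when it is done.

Besides the shell and the picture viewer there is one more tool, called after "Call:" by a JSON object that holds its "api" and its "payload", one argument or row to a line. servo_tool: Moves the arm, as the interface text tells. Shifts and turns lie within -1 to 1; 1 stands for 200 mm of shift or 45 degrees of turn. Its arguments: {"type":"object","properties":{"deltas":{"type":"string"},"squeeze":{"type":"number"}},"required":["deltas"]}

```bash
mkdir -p pics; python3 - <<'E'
from rig import manip
import cv2
print(manip.get_state())
for n in("top","side"):
    s=manip.snapshot(n); cv2.imwrite(f"pics/{n}0.png",s["frame"][...,::-1]); print(n,s["mtx"],s["rvec"],s["tvec"])
E
```

```text
{'t': 0.0, 'q': array([-1.24239252e+00,  3.53649007e-01,  1.63411220e+00, -1.51518462e-05,
        1.15521634e+00, -2.40232043e-03]), 'joint_velocities': array([ 6.12335839e-04, -1.16010400e-03,  1.47260499e-03,  9.26943881e-04,
       -2.15288036e-06, -5.64789056e-04]), 'effort': array([ 1.51764059e-03, -5.93838751e+01, -3.34217083e+01,  6.99606305e-02,
        2.34458403e-02, -1.29764944e-04]), 'position': array([ 0.20283873, -0.59064949,  0.21387255]), 'tcp_rot': array([-6.82145283e-04,  9.86351330e-01,  1.64652888e-01, -1.19207551e-04]), 'ft_force': array([-0.19307849, -0.07723264,  0.89285076]), 'ft_torque': array([-0.06265877, -0.00568904,  0.00455413]), 'grasp_force': 0.0, 'gripper_width': 0.9995089436260615}
top [[524.69328953   0.         277.16540255]
 [  0.         524.69328953 212.43940013]
 [  0.           0.           1.        ]] [ 2.1435062  -2.09817677  0.16647939] [-0.01194555  0.62671429  1.35230275]
side [[505.9977784    0.         282.40350373]
 [  0.         505.9977784  202.13164117]
 [  0.           0.           1.        ]] [ 2.14927403 -0.32514438  0.14688808] [-0.5819726   0.16638887  1.03627031]
```

View pics/top0.png

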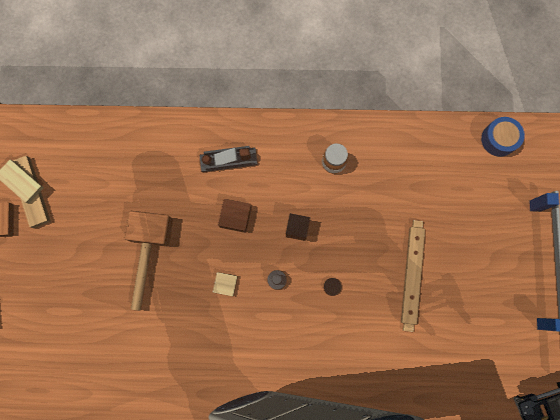

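View pics/side0.png

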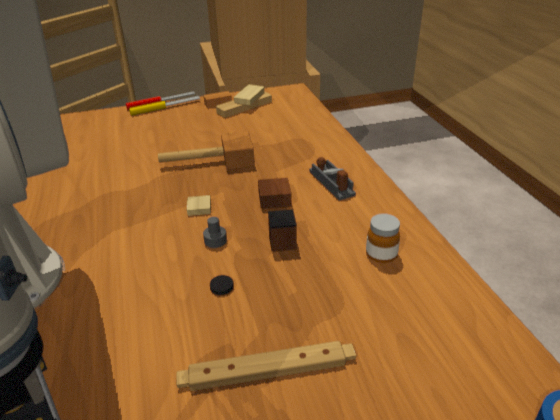

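The top view shows the low bearer at about (236,215), the high bearer at (298,227), the packer at (226,285), the weight at (278,280), the pad at (333,287) and the rail at (413,275). Next I'll enlarge that region for exact pixels.

```bash
python3 - <<'E'
import cv2
f=cv2.imread("pics/top0.png")[190:340,190:450]
cv2.imwrite("pics/top0c.png",cv2.resize(f,None,fx=3,fy=3,interpolation=cv2.INTER_CUBIC))
E
```

```text
(no output)
```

View pics/top0c.png

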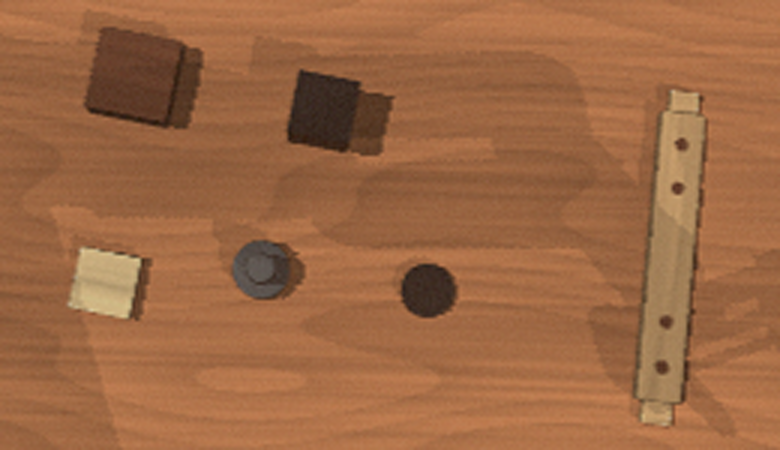

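The crop shows all the corners clearly. I'll fit x, y and yaw for each object and overlay the outlines as a check, including on the side view.

```bash
cat > h.py <<'E'
import numpy as np, cv2
from scipy.optimize import least_squares
from rig import manip
def snap(n):
    return manip.snapshot(n)
def proj(s,P): return cv2.projectPoints(np.float64(P).reshape(-1,3),s["rvec"],s["tvec"],s["mtx"],None)[0][:,0]
def rect(a,b,x,y,yaw,z):
    c,q=np.cos(yaw),np.sin(yaw)
    return np.array([[x+c*u-q*v,y+q*u+c*v,z] for u,v in((-a/2,-b/2),(a/2,-b/2),(a/2,b/2),(-a/2,b/2))])
def ray(s,uv,z):
    R=cv2.Rodrigues(s["rvec"])[0];t=np.ravel(s["tvec"]);C=-R.T@t
    d=R.T@np.linalg.inv(s["mtx"])@[*uv,1];return (C+d*(z-C[2])/d[2])[:2]
def circ(x,y,r,z): return [[x+r*np.cos(a),y+r*np.sin(a),z] for a in np.linspace(0,6.28,40)]
def tool(dx,dy,yawtool): # world xy -> tool-axis units
    pass
E
python3 - <<'E'
from h import *
t=snap("top"); s=snap("side")
C=lambda L:(np.array(L)+.5)/3-.5+190
z=dict(low=.04,high=.07,packer=.018,rail=.02,pad=.012,weight=.026)
px=dict(low=[(103,28),(183,41),(170,119),(88,104)],high=[(302,71),(360,82),(349,150),(289,140)],packer=[(83,248),(143,258),(131,319),(70,307)],rail=[(661,111),(706,117),(683,403),(637,400)])
out={k:[f.copy() for f in (cv2.resize(t["frame"][190:340,190:450,::-1],None,fx=3,fy=3),cv2.resize(s["frame"][120:400,130:400,::-1],None,fx=2,fy=2))] for k in'a'}['a']
def draw(P):
    for im,S,f,o in((out[0],t,3,(190,190)),(out[1],s,2,(130,120))):
        cv2.polylines(im,[np.int32(((proj(S,P)-o+.5)*f-.5)*8)],True,(0,255,0),1,cv2.LINE_AA,3)
for k,L in px.items():
    W=np.array([ray(t,p,z[k]) for p in C(L)]); c=W.mean(0)
    e=[W[(i+1)%4]-W[i] for i in range(4)]
    yw=[np.degrees(np.arctan2(v[1],v[0]))%90 for v in e]
    print(k,c.round(4),[round(np.hypot(*v)*1e3) for v in e],np.round(yw,1))
    a,b={'low':(.076,.076),'high':(.056,.056),'packer':(.056,.056),'rail':(.26,.04)}[k]
    y=np.radians(np.mean(yw)); 
    if k=='rail': 
        d=e[1]-e[3]; y=np.arctan2(d[1],d[0])
    draw(rect(a,b,*c,y,z[k]))
    if k in('low','high'):draw(rect(a,b,*c,y,0))
for k,p,r in(('pad',(428,291),.024),('weight',(262,270),.026)):
    c=ray(t,C([p])[0],z[k]);print(k,c.round(4));draw(circ(*c,r,z[k]));draw(circ(*c,r,0))
    if k=='weight':draw(circ(*c,.013,.06))
cv2.imwrite("pics/o1.png",out[0]);cv2.imwrite("pics/o2.png",out[1])
print(s["frame"].shape, ray(t,(336,156),.085),ray(t,(229,158),.05))
E
```

```text
low [0.6231 0.1161] [74, 72, 75, 71] [81.7 82.5 80.7 81.3]
high [ 0.5875 -0.0547] [52, 61, 53, 63] [80.2 81.6 81.6 80.6]
packer [0.435  0.1376] [55, 55, 56, 54] [81.9 80.8 80.3 79.9]
rail [ 0.4704 -0.3677] [41, 256, 40, 259] [83.4 84.  87.7 84.1]
pad [ 0.4344 -0.1509]
weight [ 0.4492 -0.0017]
(420, 560, 3) [ 0.77767997 -0.15277901] [0.77696363 0.13734743]
```

View pics/o1.png

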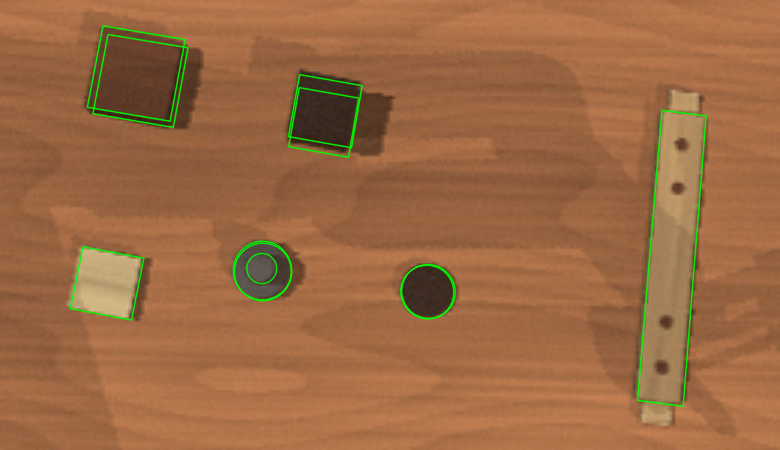

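View pics/o2.png

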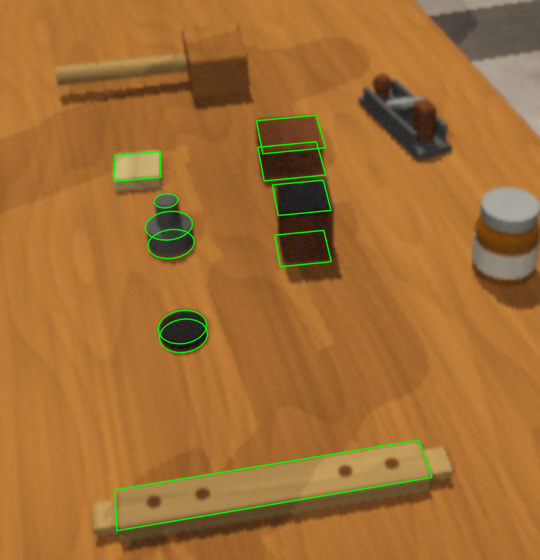

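```bash
python3 - <<'E'
from h import *
t=snap("top"); s=snap("side")
for S in(t,s): print((-cv2.Rodrigues(S["rvec"])[0].T@np.ravel(S["tvec"])).round(3))
ims=[]
for S,(x0,y0,w,h),f in((t,(214,192,104,56),7.5),(s,(250,170,54,86),6)):
    im=cv2.convertScaleAbs(cv2.resize(S["frame"][y0:y0+h,x0:x0+w,::-1],None,fx=f,fy=f,interpolation=cv2.INTER_CUBIC),alpha=2.2)
    for a,x,y,yw,z in((.076,.6231,.1161,-8.5,.04),(.056,.5875,-.0547,-9,.07)):
        for zz,c in((z,(0,255,0)),(0,(255,0,255))):
            cv2.polylines(im,[np.int32(((proj(S,rect(a,a,x,y,np.radians(yw),zz))-(x0,y0)+.5)*f-.5)*8)],True,c,1,cv2.LINE_AA,3)
    ims.append(im)
cv2.imwrite("pics/z1.png",ims[0]);cv2.imwrite("pics/z2.png",ims[1])
E
```

```text
[ 0.381 -0.028  1.441]
[ 0.351 -0.9    0.711]
```

View pics/z1.png

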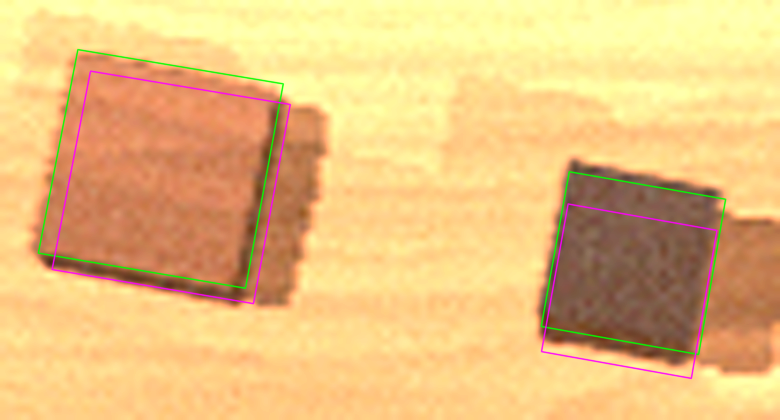

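View pics/z2.png

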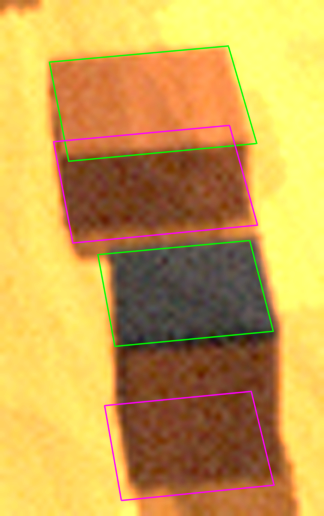

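The camera sits at x≈0.38. Both views put the high bearer top about 3 mm further out, at (0.590,-0.055), and the low bearer at about (0.6215,0.115). The line between them runs at about 79.5°. I'll move toward the packer.

Call:
{"api": "servo_tool", "payload": {
  "deltas": "0 0 0 0.3 -0.38 0 1;0 0 0 0.57 -0.76 -0.1 1;0 0 0 0.57 -0.76 -0.1 1;0 0 0 0.57 -0.76 -0.1 1;0 0 0 0.57 -0.76 -0.1 1",
  "squeeze": 15
}}

```text
t: 0.92
position: [0.2618, -0.4108, 0.235]
tcp_rot: [0.001, 0.986, 0.165, 0.0]
ft_force: [-0.5, 0.3, -0.1]
gripper_width: 0.999
grasp_force: 0.0
```

Call:
{"api": "servo_tool", "payload": {
  "deltas": "0 0 0 0.3 -0.38 0 1;0 0 0 0.57 -0.76 0 1;0 0 0 0.57 -0.76 0 1;0 0 0 0.57 -0.76 0 1"
}}

```text
t: 1.42
position: [0.3208, -0.2277, 0.2344]
tcp_rot: [-0.0, 0.986, 0.166, 0.0]
ft_force: [0.1, -0.8, 0.6]
gripper_width: 1.001
grasp_force: 0.0
```

Call:
{"api": "servo_tool", "payload": {
  "deltas": "0 0 -0.3 0.3 -0.38 0 1;0 0 -0.5 0.57 -0.76 0.1 1;0 0 -0.8 0.57 -0.76 0.1 1;0 0 -0.8 0.57 -0.76 0.1 1;0 0 -0.8 0.57 -0.76 0.1 1"
}}

```text
t: 2.05
position: [0.3793, -0.0494, 0.2144]
tcp_rot: [0.0, 0.887, 0.461, -0.0]
ft_force: [-0.8, -0.0, -0.8]
gripper_width: 0.995
grasp_force: 0.0
```

```bash
cat >> h.py <<'E'
from scipy.spatial.transform import Rotation as Ro
def go(x,y,z,th):
    s=manip.get_state();w,a,b,c=s["tcp_rot"];R=Ro.from_quat([a,b,c,w])
    G=Ro.from_matrix(np.array([[np.cos(th),np.sin(th),0],[np.sin(th),-np.cos(th),0],[0,0,-1]]).T if 0 else np.column_stack([[np.cos(th),np.sin(th),0],[np.sin(th),-np.cos(th),0],[0,0,-1]]))
    r=(R.inv()*G).as_rotvec()/(np.pi/4); d=R.inv().apply(np.array([x,y,z])-s["position"])/.2
    print("t",round(s["t"],2),"pos",s["position"].round(4),"F",s["ft_force"].round(1),"w",round(s["gripper_width"],3),"g",round(s["grasp_force"],1),"\nturn",r.round(3),"shift",d.round(3))
E
sed -i 's/np.array(\[\[np.cos(th),np.sin(th),0\],\[np.sin(th),-np.cos(th),0\],\[0,0,-1\]\]).T if 0 else //' h.py
python3 -c "
from h import *
go(.435,.1376,.1,np.radians(81))"
```

```text
t 2.05 pos [ 0.3793 -0.0494  0.2144] F [-0.8 -0.  -0.8] w 0.995 g 0.0 
turn [-0.     0.001 -0.579] shift [ 0.926 -0.309  0.571]
```

Call:
{"api": "servo_tool", "payload": {
  "deltas": "0 0 -0.2 0.3 -0.1 0.1 1;0 0 -0.4 0.6 -0.2 0.35 1;0 0 -0.58 0.926 -0.309 0.57 1;0 0 -0.58 0.926 -0.309 0.57 1;0 0 -0.58 0.926 -0.309 0.57 1;0 0 -0.58 0.926 -0.309 0.57 1"
}}

```text
t: 2.8
position: [0.4346, 0.1367, 0.1007]
tcp_rot: [0.0, 0.761, 0.649, -0.0]
ft_force: [0.6, -0.3, 0.5]
gripper_width: 1.002
grasp_force: 0.0
```

```bash
python3 -c "
from h import *
go(.435,.1376,.004,np.radians(81))
s=snap('side');cv2.imwrite('pics/a1.png',cv2.resize(s['frame'][100:340,150:420,::-1],None,fx=2.2,fy=2.2))"
```

```text
t 2.8 pos [0.4346 0.1367 0.1007] F [ 0.6 -0.3  0.5] w 1.002 g 0.0 
turn [-0.     0.001 -0.002] shift [0.005 0.001 0.484]
```

View pics/a1.png

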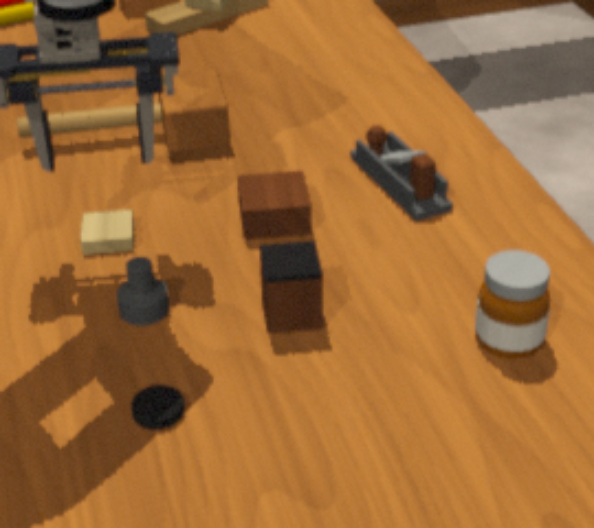

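The gripper is above the packer with the fingers astride it (packer at crop (107,232)). I'll descend, grip and lift.

Call:
{"api": "servo_tool", "payload": {
  "deltas": "0 0 0 0 0 0.2 1;0 0 0 0.005 0 0.4 1;0 0 0 0.005 0 0.484 1;0 0 0 0.005 0 0.484 1;0 0 0 0.005 0 0.484 0.5;0 0 0 0.005 0 0.484 0.5;0 0 0 0.005 0 0.484 0.5;0 0 0 0.005 0 0.484 0.5;0 0 0 0.005 0 0.484 0.5",
  "squeeze": 15
}}

```text
t: 3.98
position: [0.4346, 0.1395, 0.0042]
tcp_rot: [0.0, 0.76, 0.65, 0.0]
ft_force: [-0.6, -1.2, 6.4]
gripper_width: 0.607
grasp_force: 15.0
```

Call:
{"api": "servo_tool", "payload": {
  "deltas": "0 0 0 0 0 -0.2 0.5;0 0 0 0 0 -0.45 0.5;0 0 0 0 0 -0.45 0.5;0 0 0 0 0 -0.45 0.5"
}}

```text
t: 4.47
position: [0.4339, 0.1393, 0.0934]
tcp_rot: [-0.0, 0.76, 0.65, -0.0]
ft_force: [-0.1, 0.1, -0.4]
gripper_width: 0.608
grasp_force: 15.0
```

```bash
python3 -c "
from h import *
go(.6215,.115,.094,np.radians(81))"
```

```text
t 4.47 pos [0.4339 0.1393 0.0934] F [-0.1  0.1 -0.4] w 0.608 g 15.0 
turn [-0.     0.     0.001] shift [ 0.026  0.945 -0.003]
```

Call:
{"api": "servo_tool", "payload": {
  "deltas": "0 0 0 0.01 0.25 0 0.5;0 0 0 0.02 0.5 0 0.5;0 0 0 0.03 0.75 0 0.5;0 0 0 0.035 0.945 0 0.5;0 0 0 0.035 0.945 0 0.5;0 0 0 0.035 0.945 0.1 0.5;0 0 0 0.035 0.945 0.2 0.5;0 0 0 0.035 0.945 0.22 0.5;0 0 0 0.035 0.945 0.22 0.5"
}}

```text
t: 5.6
position: [0.6213, 0.1169, 0.0492]
tcp_rot: [-0.0, 0.76, 0.65, -0.001]
ft_force: [0.1, -1.0, 0.9]
gripper_width: 0.609
grasp_force: 15.0
```

```bash
python3 -c "
from h import *
go(.6215,.1165,.0442,np.radians(81))
t=snap('top');s=snap('side')
A=cv2.resize(t['frame'][170:270,190:330,::-1],None,fx=4,fy=4);B=cv2.resize(s['frame'][140:250,230:320,::-1],None,fx=3.6,fy=3.6)
h=400;im=np.hstack([A[:h,:450],cv2.resize(B,(320,400))]);cv2.imwrite('pics/a2.png',im)"
```

```text
t 5.6 pos [0.6213 0.1169 0.0492] F [ 0.1 -1.   0.9] w 0.609 g 15.0 
turn [-0.001  0.001  0.002] shift [-0.002  0.001  0.025]
```

View pics/a2.png

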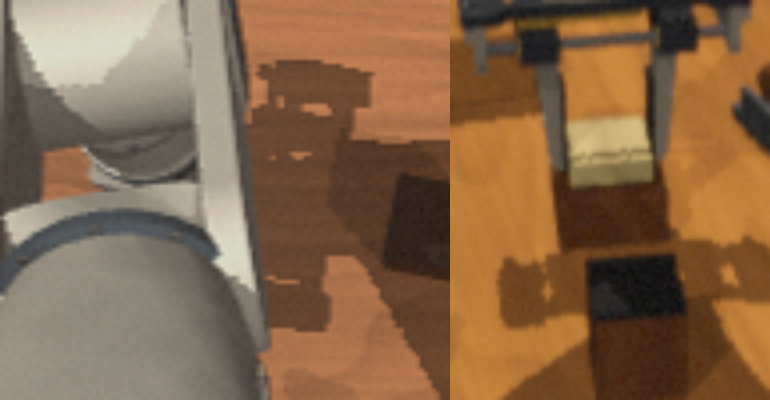

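In the side view (right half) the packer sits centred just above the low bearer. I'll lower it slowly and press.

Call:
{"api": "servo_tool", "payload": {
  "deltas": "0 0 0 0 0 0.015 0.5;0 0 0 0 0 0.025 0.5;0 0 0 0 0 0.03 0.5;0 0 0 0 0 0.03 0.5"
}}

```text
t: 6.2
position: [0.6221, 0.1169, 0.0443]
tcp_rot: [0.0, 0.76, 0.65, 0.0]
ft_force: [-1.7, 0.2, 5.1]
gripper_width: 0.609
grasp_force: 15.0
```

Call:
{"api": "servo_tool", "payload": {
  "deltas": "0 0 0 0 0 0.005 0.5;0 0 0 0 0 0.01 0.5;0 0 0 0 0 0.01 0.5;0 0 0 0 0 0.01 0.5"
}}

```text
t: 6.7
position: [0.6221, 0.1169, 0.0436]
tcp_rot: [-0.0, 0.76, 0.65, 0.0]
ft_force: [-6.3, -1.7, 19.0]
gripper_width: 0.607
grasp_force: 15.0
```

Call:
{"api": "servo_tool", "payload": {
  "deltas": "0 0 0 0 0 -0.01 0.5;0 0 0 0 0 -0.01 0.9;0 0 0 0 0 -0.01 0.9;0 0 0 0 0 -0.01 0.9;0 0 0 0 0 -0.1 0.9;0 0 0 0 0 -0.3 0.9;0 0 0 0 0 -0.45 0.9;0 0 0 0 0 -0.45 0.9;0 0 0 0 0 -0.45 0.9"
}}

```text
t: 7.82
position: [0.6217, 0.1168, 0.1317]
tcp_rot: [-0.0, 0.76, 0.65, -0.0]
ft_force: [1.3, -0.3, -0.6]
gripper_width: 0.897
grasp_force: 0.0
```

```bash
python3 -c "
from h import *
go(.4344,-.1509,.134,np.radians(81))"
```

```text
t 7.83 pos [0.6217 0.1168 0.1317] F [ 1.3 -0.3 -0.6] w 0.897 g 0.0 
turn [-0.     0.     0.001] shift [-1.468 -0.717 -0.011]
```

Call:
{"api": "servo_tool", "payload": {
  "deltas": "0 0 0 -0.25 -0.12 0 0.9;0 0 0 -0.5 -0.24 0 0.9;0 0 0 -0.73 -0.36 0 0.9"
}}

```text
t: 8.2
position: [0.5261, -0.0173, 0.1305]
tcp_rot: [-0.001, 0.76, 0.65, -0.001]
ft_force: [1.3, -0.9, -0.0]
gripper_width: 0.901
grasp_force: 0.0
```

Call:
{"api": "servo_tool", "payload": {
  "deltas": "0 0 0 -0.25 -0.12 0 0.9;0 0 0 -0.5 -0.24 0 0.9;0 0 0 -0.738 -0.357 0 0.9;0 0 0 -0.738 -0.357 0 0.9;0 0 0 -0.738 -0.357 0 0.9"
}}

```text
t: 8.82
position: [0.4346, -0.1507, 0.1312]
tcp_rot: [-0.0, 0.76, 0.649, -0.0]
ft_force: [-0.0, 0.5, 0.2]
gripper_width: 0.901
grasp_force: 0.0
```

```bash
python3 -c "
from h import *
go(.4344,-.1509,.004,np.radians(81))
t=snap('top');P=np.array([t['frame']])[0]
s=snap('side')
im=s['frame'][150:230,240:320,::-1]
im=cv2.resize(im,None,fx=6,fy=6,interpolation=cv2.INTER_CUBIC)
A=cv2.resize(t['frame'][190:240,210:270,::-1],None,fx=5,fy=5,interpolation=cv2.INTER_CUBIC)
for a,x,y,z in((.076,.6215,.115,.04),(.056,.6215,.115,.058)):
  for I,S,o,f in((im,s,(240,150),6),(A,t,(210,190),5)):
    cv2.polylines(I,[np.int32(((proj(S,rect(a,a,x,y,np.radians(-9),z))-o+.5)*f-.5)*8)],True,(0,255,0),1,cv2.LINE_AA,3)
A=cv2.copyMakeBorder(A,0,230,0,0,cv2.BORDER_CONSTANT)
cv2.imwrite('pics/a3.png',np.hstack([A,im]))"
```

```text
t 8.82 pos [ 0.4346 -0.1507  0.1312] F [-0.   0.5  0.2] w 0.901 g 0.0 
turn [-0.001 -0.001 -0.   ] shift [-0.002 -0.     0.636]
```

View pics/a3.png

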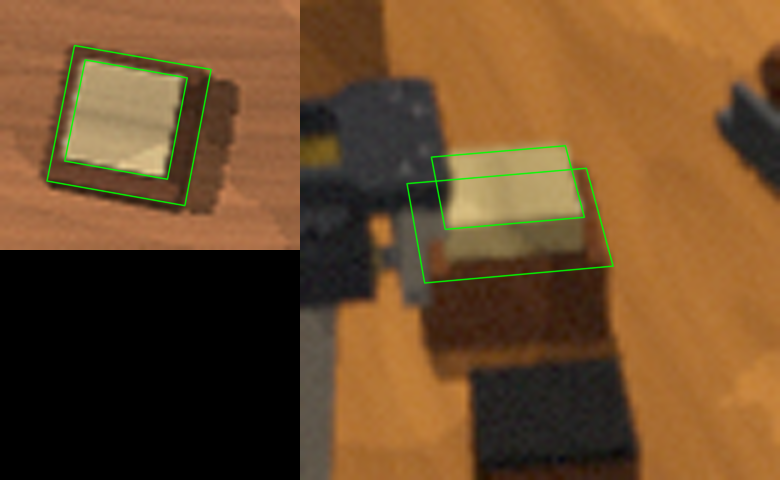

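The packer top matches the expected outline, centred on the bearer within about 1–2 mm. Next is the pad.

Call:
{"api": "servo_tool", "payload": {
  "deltas": "0 0 0 0 0 0.25 0.9;0 0 0 0 0 0.5 0.9;0 0 0 0 0 0.63 0.9;0 0 0 0 0 0.63 0.9;0 0 0 0 0 0.63 0.4;0 0 0 0 0 0.63 0.4;0 0 0 0 0 0.63 0.4;0 0 0 0 0 0.63 0.4;0 0 0 0 0 0.63 0.4;0 0 0 0 0 0.4 0.4;0 0 0 0 0 0.1 0.4;0 0 0 0 0 0.1 0.4",
  "squeeze": 15
}}

```text
t: 10.42
position: [0.4375, -0.1519, 0.1158]
tcp_rot: [0.003, 0.76, 0.65, 0.002]
ft_force: [0.6, 0.2, -0.9]
gripper_width: 0.499
grasp_force: 15.0
```

```bash
python3 -c "
from h import *
go(.6218,.115,.114,np.radians(81))"
```

```text
t 10.43 pos [ 0.4375 -0.1519  0.1158] F [ 0.6  0.2 -0.9] w 0.499 g 15.0 
turn [0.01  0.002 0.001] shift [1.462 0.702 0.012]
```

The width reads 46 mm where I expected 48, so I'll look at the pad.

Call:
{"api": "servo_tool", "payload": {
  "deltas": "0 0 0 0 0 0 0.4;0 0 0 0 0 0 0.4"
}}

```text
t: 10.68
position: [0.4336, -0.1505, 0.1105]
tcp_rot: [-0.001, 0.76, 0.65, -0.001]
ft_force: [0.3, -0.7, -0.3]
gripper_width: 0.505
grasp_force: 15.0
```

```bash
python3 -c "
from h import *
go(.6218,.115,.114,np.radians(81))
s=snap('side');im=cv2.resize(s['frame'][150:300,170:320,::-1],None,fx=4,fy=4,interpolation=cv2.INTER_CUBIC)
cv2.imwrite('pics/a4.png',cv2.convertScaleAbs(im,alpha=1.6))"
```

```text
t 10.68 pos [ 0.4336 -0.1505  0.1105] F [ 0.3 -0.7 -0.3] w 0.505 g 15.0 
turn [-0.003 -0.001  0.001] shift [ 1.458  0.723 -0.019]
```

View pics/a4.png

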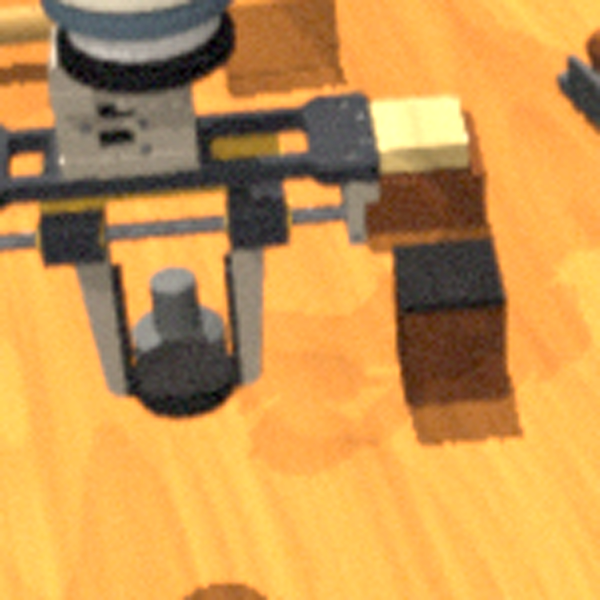

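The pad is held flat. Its ellipse centre is at about crop (186,369), slightly toward the camera from the finger line, so I'll compute where that is.

```bash
python3 -c "
from h import *
s=snap('side')
for v in(365,369,373):
  print(ray(s,(185.5/4+170-.4,v/4+150-.4),.1185))
o=(170,150);im=cv2.imread('pics/a4.png')
for y,c in((-.1505,(0,255,0)),(-.1575,(255,0,0))):
  for z in(.1185,.1065):
    cv2.polylines(im,[np.int32(((proj(s,circ(.4344,y,.024,z))-o+.5)*4-.5)*8)],True,c,1,cv2.LINE_AA,3)
cv2.imwrite('pics/a5.png',im[220:460,60:300].repeat(2,0).repeat(2,1))"
```

```text
[ 0.43479069 -0.15024967]
[ 0.43424464 -0.15320618]
[ 0.43370142 -0.15614733]
```

View pics/a5.png

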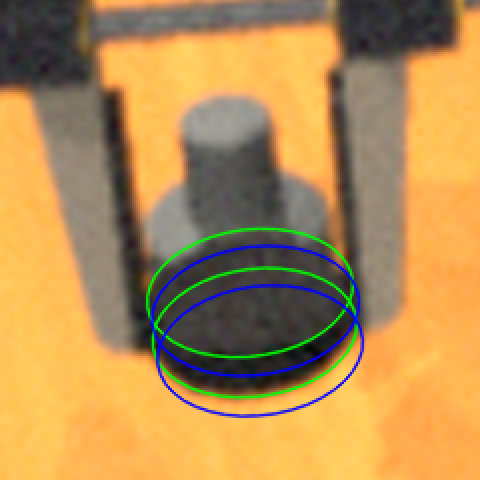

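The bottom edge matches the green outline, so the pad is centred on the TCP within about 1–2 mm. I'll move to the bearer.

Call:
{"api": "servo_tool", "payload": {
  "deltas": "0 0 0 0.25 0.12 -0.02 0.4;0 0 0 0.5 0.24 -0.02 0.4;0 0 0 0.73 0.36 -0.02 0.4"
}}

```text
t: 11.15
position: [0.529, -0.0163, 0.1149]
tcp_rot: [-0.0, 0.76, 0.65, -0.001]
ft_force: [1.1, -1.7, 0.6]
gripper_width: 0.501
grasp_force: 15.0
```

Call:
{"api": "servo_tool", "payload": {
  "deltas": "0 0 0 0.25 0.12 0 0.4;0 0 0 0.5 0.24 0 0.4;0 0 0 0.73 0.363 0 0.4;0 0 0 0.73 0.363 0 0.4;0 0 0 0.73 0.363 0.1 0.4;0 0 0 0.73 0.363 0.2 0.4;0 0 0 0.73 0.363 0.22 0.4;0 0 0 0.73 0.363 0.22 0.4"
}}

```text
t: 12.15
position: [0.6225, 0.1144, 0.0712]
tcp_rot: [-0.0, 0.76, 0.649, -0.001]
ft_force: [0.2, -0.1, -0.0]
gripper_width: 0.504
grasp_force: 15.0
```

```bash
python3 -c "
from h import *
go(.6218,.1155,.062,np.radians(81))"
```

```text
t 12.15 pos [0.6225 0.1144 0.0712] F [ 0.2 -0.1 -0. ] w 0.504 g 15.0 
turn [-0.001  0.001  0.   ] shift [ 0.005 -0.004  0.046]
```

Call:
{"api": "servo_tool", "payload": {
  "deltas": "0 0 0 0.005 -0.004 0.02 0.4;0 0 0 0.005 -0.004 0.035 0.4;0 0 0 0.005 -0.004 0.045 0.4;0 0 0 0.005 -0.004 0.045 0.4"
}}

```text
t: 12.65
position: [0.6226, 0.1163, 0.0642]
tcp_rot: [0.0, 0.76, 0.65, 0.0]
ft_force: [-4.4, -0.7, 12.0]
gripper_width: 0.501
grasp_force: 15.0
```

Call:
{"api": "servo_tool", "payload": {
  "deltas": "0 0 0 0 0 0 0.4;0 0 0 0 0 0 0.4"
}}

```text
t: 12.9
position: [0.6226, 0.1163, 0.0643]
tcp_rot: [0.0, 0.76, 0.65, 0.0]
ft_force: [-3.3, -0.3, 12.3]
gripper_width: 0.507
grasp_force: 15.0
```

Call:
{"api": "servo_tool", "payload": {
  "deltas": "0 0 0 0 0 -0.01 0.4;0 0 0 0 0 -0.01 0.9;0 0 0 0 0 -0.01 0.9;0 0 0 0 0 -0.01 0.9;0 0 0 0 0 -0.01 0.9;0 0 0 0 0 -0.1 0.9;0 0 0 0 0 -0.3 0.9;0 0 0 0 0 -0.4 0.9;0 0 0 0 0 -0.4 0.9"
}}

```text
t: 14.02
position: [0.6236, 0.1164, 0.1449]
tcp_rot: [0.001, 0.76, 0.65, 0.002]
ft_force: [0.3, -0.2, -0.4]
gripper_width: 0.902
grasp_force: 0.0
```

```bash
python3 -c "
from h import *
go(.4704,-.3677,.14,np.radians(84.3))"
```

```text
t 14.03 pos [0.6236 0.1164 0.1449] F [ 0.3 -0.2 -0.4] w 0.902 g 0.0 
turn [ 0.005 -0.002 -0.072] shift [-2.51 -0.38  0.02]
```

Call:
{"api": "servo_tool", "payload": {
  "deltas": "0 0 0 -0.28 -0.04 0 0.9;0 0 0 -0.56 -0.08 0 0.9;0 0 0 -0.84 -0.127 0 0.9"
}}

```text
t: 14.4
position: [0.5697, -0.0471, 0.1415]
tcp_rot: [-0.001, 0.76, 0.65, -0.001]
ft_force: [0.2, -0.3, -0.2]
gripper_width: 0.9
grasp_force: 0.0
```

Call:
{"api": "servo_tool", "payload": {
  "deltas": "0 0 0 -0.28 -0.04 0 0.9;0 0 0 -0.56 -0.08 0 0.9;0 0 0 -0.84 -0.127 0 0.9"
}}

```text
t: 14.78
position: [0.5185, -0.2092, 0.1416]
tcp_rot: [-0.001, 0.76, 0.65, -0.0]
ft_force: [0.4, -0.6, -0.1]
gripper_width: 0.902
grasp_force: 0.0
```

Call:
{"api": "servo_tool", "payload": {
  "deltas": "0 0 -0.07 -0.28 -0.04 0 0.9;0 0 -0.07 -0.56 -0.08 0 0.9;0 0 -0.07 -0.83 -0.126 0 0.9;0 0 -0.07 -0.83 -0.126 0 0.9;0 0 -0.07 -0.83 -0.126 0 0.9"
}}

```text
t: 15.4
position: [0.4686, -0.3671, 0.1416]
tcp_rot: [-0.001, 0.742, 0.67, -0.0]
ft_force: [0.6, -0.2, -0.2]
gripper_width: 0.9
grasp_force: 0.0
```

```bash
python3 -c "
from h import *
go(.4704,-.3677,.005,np.radians(84.3))
t=snap('top');s=snap('side')
A=cv2.resize(t['frame'][190:240,210:270,::-1],None,fx=5,fy=5,interpolation=cv2.INTER_CUBIC)
B=cv2.resize(s['frame'][155:215,240:310,::-1],None,fx=5,fy=5,interpolation=cv2.INTER_CUBIC)
for I,S,o in((A,t,(210,190)),(B,s,(240,155))):
  for P in(rect(.056,.056,.622,.115,np.radians(-9),.058),circ(.622,.115,.024,.07)):
    cv2.polylines(I,[np.int32(((proj(S,P)-o+.5)*5-.5)*8)],True,(0,255,0),1,cv2.LINE_AA,3)
D=cv2.resize(s['frame'][200:420,150:400,::-1],(390,343))
A=cv2.copyMakeBorder(A,0,50,0,0,cv2.BORDER_CONSTANT)
im=np.zeros((343,300+390,3),np.uint8);im[:300,:300]=A;im[:,300:]=D
im2=np.zeros((300,690,3),np.uint8);im2[:,:350]=B
cv2.imwrite('pics/a6.png',cv2.resize(np.vstack([im,im2]),(640,597)))"
```

```text
t 15.4 pos [ 0.4686 -0.3671  0.1416] F [ 0.6 -0.2 -0.2] w 0.9 g 0.0 
turn [-0.002 -0.002 -0.003] shift [-0.003  0.011  0.683]
```

View pics/a6.png

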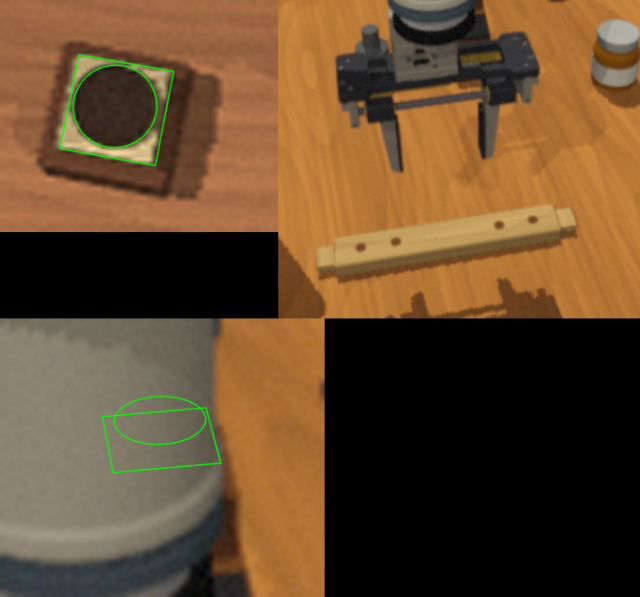

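The pad is centred on the packer. The side image also shows the rail lying along world x, so the grasp yaw must be −6°. I'll turn the gripper there.

Call:
{"api": "servo_tool", "payload": {
  "deltas": "0 0 0.25 0 0 0 0.9;0 0 0.5 0 0 0 0.9;0 0 0.75 0 0 0 0.9;0 0 1 0 0 0 0.9;0 0 1 0 0 0 0.9"
}}

```text
t: 16.12
position: [0.4697, -0.3666, 0.1427]
tcp_rot: [-0.0, 0.942, 0.336, -0.0]
ft_force: [-0.1, 0.3, 0.4]
gripper_width: 0.903
grasp_force: 0.0
```

Call:
{"api": "servo_tool", "payload": {
  "deltas": "0 0 0.25 0 0 0 0.9;0 0 0.5 0 0 0 0.9;0 0 0.75 0 0 0 0.9;0 0 1 0 0 0 0.9;0 0 1 0 0 0 0.9;0 0 1 0 0 0 0.9"
}}

```text
t: 16.88
position: [0.4694, -0.3675, 0.1428]
tcp_rot: [-0.0, 0.999, -0.048, -0.0]
ft_force: [0.5, 0.1, -0.4]
gripper_width: 0.9
grasp_force: 0.0
```

```bash
python3 -c "
from h import *
go(.4704,-.3677,.005,np.radians(-5.9))"
```

```text
t 16.88 pos [ 0.4694 -0.3675  0.1428] F [ 0.5  0.1 -0.4] w 0.9 g 0.0 
turn [-0.     0.     0.009] shift [0.005 0.001 0.689]
```

Call:
{"api": "servo_tool", "payload": {
  "deltas": "0 0 0.01 0.005 0 0.25 0.9;0 0 0.01 0.005 0 0.5 0.9;0 0 0.01 0.005 0 0.69 0.9;0 0 0.01 0.005 0 0.69 0.9;0 0 0.01 0.005 0 0.69 0.3;0 0 0.01 0.005 0 0.69 0.3;0 0 0.01 0.005 0 0.69 0.3;0 0 0.01 0.005 0 0.69 0.3;0 0 0.01 0.005 0 0.69 0.3;0 0 0.01 0.005 0 0.69 0.3",
  "squeeze": 30
}}

```text
t: 18.12
position: [0.4703, -0.368, 0.005]
tcp_rot: [0.0, 0.999, -0.054, 0.0]
ft_force: [-1.5, 1.2, 3.3]
gripper_width: 0.433
grasp_force: 30.0
```

Call:
{"api": "servo_tool", "payload": {
  "deltas": "0 0 0 0 0 -0.2 0.3;0 0 0 0 0 -0.4 0.3;0 0 0 0 0 -0.6 0.3;0 0 0 0 0 -0.72 0.3;0 0 0 0 0 -0.72 0.3;0 0 0 0 0 -0.72 0.3"
}}

```text
t: 18.88
position: [0.4695, -0.3675, 0.1475]
tcp_rot: [-0.0, 0.999, -0.054, -0.001]
ft_force: [-0.4, 0.5, -1.8]
gripper_width: 0.431
grasp_force: 30.0
```

```bash
python3 -c "
from h import *
go(.606,.030,.14,np.radians(79.5))"
```

```text
t 18.88 pos [ 0.4695 -0.3675  0.1475] F [-0.4  0.5 -1.8] w 0.431 g 30.0 
turn [-2.000e-03  1.000e-03 -1.905e+00] shift [ 0.462 -2.05   0.039]
```

Call:
{"api": "servo_tool", "payload": {
  "deltas": "0 0 -0.2 0.04 -0.16 0 0.3;0 0 -0.4 0.08 -0.32 0 0.3;0 0 -0.6 0.12 -0.48 0 0.3;0 0 -0.8 0.16 -0.64 0 0.3;0 0 -0.95 0.2 -0.8 0 0.3;0 0 -0.95 0.23 -0.95 0 0.3;0 0 -0.95 0.23 -0.95 0 0.3"
}}

```text
t: 19.75
position: [0.5361, -0.1822, 0.147]
tcp_rot: [-0.001, 0.949, 0.314, -0.001]
ft_force: [-0.8, 0.4, -1.6]
gripper_width: 0.431
grasp_force: 30.0
```

```bash
python3 -c "
from h import *
go(.606,.030,.14,np.radians(79.5))"
```

```text
t 19.75 pos [ 0.5361 -0.1822  0.147 ] F [-0.8  0.4 -1.6] w 0.431 g 30.0 
turn [-0.004  0.001 -0.953] shift [ 0.914 -0.643  0.035]
```

Call:
{"api": "servo_tool", "payload": {
  "deltas": "0 0 -0.2 0.18 -0.13 0 0.3;0 0 -0.4 0.36 -0.26 0 0.3;0 0 -0.6 0.54 -0.38 0 0.3;0 0 -0.8 0.72 -0.5 0 0.3;0 0 -0.953 0.914 -0.643 0 0.3;0 0 -0.953 0.914 -0.643 0 0.3;0 0 -0.953 0.914 -0.643 0.03 0.3;0 0 -0.953 0.914 -0.643 0.03 0.3"
}}

```text
t: 20.75
position: [0.606, 0.0265, 0.1416]
tcp_rot: [-0.001, 0.77, 0.638, -0.001]
ft_force: [-0.6, 0.2, -1.0]
gripper_width: 0.429
grasp_force: 30.0
```

```bash
python3 -c "
from h import *
go(.606,.030,.08,np.radians(79.5))"
```

```text
t 20.75 pos [0.606  0.0265 0.1416] F [-0.6  0.2 -1. ] w 0.429 g 30.0 
turn [-0.003  0.001 -0.005] shift [ 0.017 -0.002  0.308]
```

Call:
{"api": "servo_tool", "payload": {
  "deltas": "0 0 0 0.017 0 0.1 0.3;0 0 0 0.017 0 0.2 0.3;0 0 0 0.017 0 0.28 0.3;0 0 0 0.017 0 0.3 0.3;0 0 0 0.017 0 0.3 0.3;0 0 0 0.017 0 0.3 0.3"
}}

```text
t: 21.5
position: [0.6082, 0.0313, 0.0835]
tcp_rot: [0.0, 0.77, 0.639, 0.0]
ft_force: [0.2, 0.2, -1.9]
gripper_width: 0.428
grasp_force: 30.0
```

Call:
{"api": "servo_tool", "payload": {
  "deltas": "0 0 0 0 0 0.01 0.3;0 0 0 0 0 0.02 0.3;0 0 0 0 0 0.025 0.3;0 0 0 0 0 0.025 0.3"
}}

```text
t: 22.0
position: [0.6076, 0.0314, 0.0777]
tcp_rot: [-0.0, 0.769, 0.639, -0.0]
ft_force: [-0.1, 0.1, -1.8]
gripper_width: 0.433
grasp_force: 30.0
```

```bash
python3 -c "
from h import *
go(.606,.030,.075,np.radians(79.5))"
```

```text
t 22.0 pos [0.6076 0.0314 0.0777] F [-0.1  0.1 -1.8] w 0.433 g 30.0 
turn [-0.     0.    -0.002] shift [-0.008 -0.006  0.013]
```

Call:
{"api": "servo_tool", "payload": {
  "deltas": "0 0 0 -0.005 -0.006 0.005 0.3;0 0 0 -0.005 -0.006 0.01 0.3;0 0 0 -0.005 -0.006 0.013 0.3;0 0 0 -0.005 -0.006 0.013 0.3"
}}

```text
t: 22.5
position: [0.6063, 0.0306, 0.0752]
tcp_rot: [-0.0, 0.769, 0.639, -0.0]
ft_force: [-0.1, -0.3, -1.7]
gripper_width: 0.433
grasp_force: 30.0
```

Call:
{"api": "servo_tool", "payload": {
  "deltas": "0 0 0 0 0 0.004 0.3;0 0 0 0 0 0.008 0.3;0 0 0 0 0 0.008 0.3"
}}

```text
t: 22.88
position: [0.6064, 0.0306, 0.075]
tcp_rot: [0.0, 0.769, 0.639, 0.0]
ft_force: [-5.4, -0.4, 12.6]
gripper_width: 0.431
grasp_force: 30.0
```

Contact. I'll release, pause and rise.

Call:
{"api": "servo_tool", "payload": {
  "deltas": "0 0 0 0 0 -0.006 0.3;0 0 0 0 0 -0.006 0.85;0 0 0 0 0 -0.006 0.85;0 0 0 0 0 -0.006 0.85;0 0 0 0 0 -0.006 0.85;0 0 0 0 0 -0.006 0.85;0 0 0 0 0 -0.006 0.85;0 0 0 0 0 -0.1 0.85;0 0 0 0 0 -0.3 0.85;0 0 0 0 0 -0.45 0.85;0 0 0 0 0 -0.45 0.85"
}}

```text
t: 24.25
position: [0.6083, 0.0307, 0.1673]
tcp_rot: [0.002, 0.769, 0.639, 0.002]
ft_force: [0.2, 0.2, 0.6]
gripper_width: 0.845
grasp_force: 0.0
```

```bash
python3 -c "
from h import *
go(.4492,-.0017,.16,np.radians(79.5))"
```

```text
t 24.25 pos [0.6083 0.0307 0.1673] F [0.2 0.2 0.6] w 0.845 g 0.0 
turn [ 0.007 -0.002 -0.002] shift [-0.306 -0.752  0.032]
```

Call:
{"api": "servo_tool", "payload": {
  "deltas": "0 0 0 -0.1 -0.25 0 0.85;0 0 0 -0.2 -0.5 0 0.85;0 0 0 -0.306 -0.75 0.03 0.85;0 0 0 -0.306 -0.75 0.03 0.85;0 0 0 -0.306 -0.75 0.03 0.85"
}}

```text
t: 24.88
position: [0.4483, -0.0019, 0.1578]
tcp_rot: [0.0, 0.77, 0.639, 0.0]
ft_force: [-0.0, -0.0, -0.6]
gripper_width: 0.849
grasp_force: 0.0
```

```bash
python3 -c "
from h import *
go(.4492,-.0017,.029,np.radians(79.5))
t=snap('top');s=snap('side')
A=cv2.resize(t['frame'][180:270,200:330,::-1],None,fx=6,fy=6,interpolation=cv2.INTER_CUBIC)
th=np.radians(79.5)
for P in(rect(.26,.04,.606,.030,th,.09),):
    cv2.polylines(A,[np.int32(((proj(t,P)-(200,180)+.5)*6-.5)*8)],True,(0,255,0),1,cv2.LINE_AA,3)
cv2.imwrite('pics/a7t.png',A)
cv2.imwrite('pics/a7s.png',cv2.resize(s['frame'][120:320,150:350,::-1],None,fx=3,fy=3))
B=cv2.resize(s['frame'][120:300,150:350,::-1],None,fx=1.7,fy=1.7)
A=A[:,:450]
B=cv2.resize(s['frame'][130:310,170:330,::-1],(350,394));im=np.zeros((540,800,3),np.uint8);im[:,:450]=A;im[:394,450:]=B
cv2.imwrite('pics/a7.png',im)
hsv=cv2.cvtColor(t['frame'],cv2.COLOR_RGB2HSV)
"
```

```text
t 24.88 pos [ 0.4483 -0.0019  0.1578] F [-0.  -0.  -0.6] w 0.849 g 0.0 
turn [ 0.001 -0.    -0.003] shift [0.002 0.004 0.644]
```

View pics/a7.png

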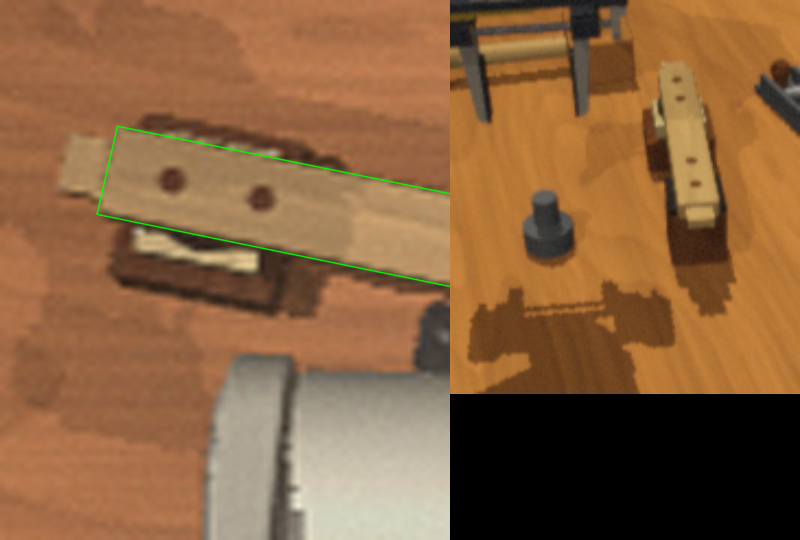

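The rail lies as planned across the pad and high bearer, matching the overlay at (0.606,0.030). Now I'll take the weight by its grip.

Call:
{"api": "servo_tool", "payload": {
  "deltas": "0 0 0 0.002 0.004 0.2 0.85;0 0 0 0.002 0.004 0.4 0.85;0 0 0 0.002 0.004 0.6 0.85;0 0 0 0.002 0.004 0.64 0.85;0 0 0 0.002 0.004 0.64 0.85;0 0 0 0.002 0.004 0.64 0.1;0 0 0 0.002 0.004 0.64 0.1;0 0 0 0.002 0.004 0.64 0.1;0 0 0 0.002 0.004 0.64 0.1;0 0 0 0.002 0.004 0.64 0.1;0 0 0 0.002 0.004 0.64 0.1;0 0 0 0.002 0.004 0.64 0.1",
  "squeeze": 40
}}

```text
t: 26.48
position: [0.4495, -0.0018, 0.0301]
tcp_rot: [0.001, 0.769, 0.639, 0.001]
ft_force: [1.6, -0.5, 6.1]
gripper_width: 0.279
grasp_force: 46.1
```

```bash
python3 -c "
from h import *
go(.4492,-.0017,.029,np.radians(79.5))"
```

```text
t 26.48 pos [ 0.4495 -0.0018  0.0301] F [ 1.6 -0.5  6.1] w 0.279 g 46.1 
turn [ 0.002 -0.    -0.002] shift [-0.    -0.002  0.005]
```

Call:
{"api": "servo_tool", "payload": {
  "deltas": "0 0 0 0 0 -0.1 0.1;0 0 0 0 0 -0.3 0.1;0 0 0 0 0 -0.5 0.1;0 0 0 0 0 -0.65 0.1;0 0 0 0 0 -0.65 0.1;0 0 0 0 0 -0.65 0.1"
}}

```text
t: 27.22
position: [0.4473, -0.0017, 0.1581]
tcp_rot: [-0.001, 0.769, 0.639, -0.001]
ft_force: [-1.1, 0.1, -5.1]
gripper_width: 0.282
grasp_force: 45.3
```

```bash
python3 -c "
from h import *
go(.606,.030,.16,np.radians(79.5))"
```

```text
t 27.23 pos [ 0.4473 -0.0017  0.1581] F [-1.1  0.1 -5.1] w 0.282 g 45.3 
turn [-0.003  0.    -0.002] shift [ 0.302  0.751 -0.011]
```

Call:
{"api": "servo_tool", "payload": {
  "deltas": "0 0 0 0.08 0.2 0 0.1;0 0 0 0.16 0.4 0 0.1;0 0 0 0.24 0.6 0 0.1;0 0 0 0.302 0.751 0 0.1;0 0 0 0.302 0.751 0 0.1;0 0 0 0.302 0.751 0 0.1;0 0 0 0.302 0.751 0.06 0.1;0 0 0 0.302 0.751 0.12 0.1;0 0 0 0.302 0.751 0.15 0.1;0 0 0 0.302 0.751 0.15 0.1"
}}

```text
t: 28.48
position: [0.6066, 0.0299, 0.1289]
tcp_rot: [-0.0, 0.769, 0.639, -0.001]
ft_force: [-0.1, -0.8, -5.5]
gripper_width: 0.275
grasp_force: 45.4
```

```bash
python3 -c "
from h import *
go(.606,.030,.12,np.radians(79.5))"
```

```text
t 28.48 pos [0.6066 0.0299 0.1289] F [-0.1 -0.8 -5.5] w 0.275 g 45.4 
turn [-0.002  0.    -0.003] shift [-0.    -0.003  0.044]
```

Next I lower it in small steps toward contact at about 0.120.

Call:
{"api": "servo_tool", "payload": {
  "deltas": "0 0 0 0 -0.003 0.008 0.1;0 0 0 0 -0.003 0.016 0.1;0 0 0 0 -0.003 0.024 0.1;0 0 0 0 -0.003 0.032 0.1;0 0 0 0 -0.003 0.035 0.1;0 0 0 0 -0.003 0.035 0.1"
}}

```text
t: 29.22
position: [0.6066, 0.0301, 0.1225]
tcp_rot: [-0.0, 0.769, 0.639, -0.0]
ft_force: [-0.2, -0.1, -5.5]
gripper_width: 0.277
grasp_force: 45.4
```

Call:
{"api": "servo_tool", "payload": {
  "deltas": "0 0 0 0 0 0.002 0.1;0 0 0 0 0 0.004 0.1;0 0 0 0 0 0.006 0.1;0 0 0 0 0 0.006 0.1"
}}

```text
t: 29.72
position: [0.6066, 0.0301, 0.1213]
tcp_rot: [-0.0, 0.769, 0.639, -0.0]
ft_force: [0.8, -0.4, -5.6]
gripper_width: 0.279
grasp_force: 45.4
```

Call:
{"api": "servo_tool", "payload": {
  "deltas": "0 0 0 0 0 0.002 0.1;0 0 0 0 0 0.004 0.1;0 0 0 0 0 0.005 0.1;0 0 0 0 0 0.005 0.1"
}}

```text
t: 30.22
position: [0.6066, 0.0301, 0.1204]
tcp_rot: [-0.0, 0.769, 0.639, -0.0]
ft_force: [-0.5, 0.9, -5.9]
gripper_width: 0.278
grasp_force: 45.4
```

Call:
{"api": "servo_tool", "payload": {
  "deltas": "0 0 0 0 0 0.002 0.1;0 0 0 0 0 0.003 0.1;0 0 0 0 0 0.003 0.1"
}}

```text
t: 30.6
position: [0.6067, 0.0301, 0.1201]
tcp_rot: [0.0, 0.769, 0.639, 0.0]
ft_force: [-2.5, 0.4, 0.8]
gripper_width: 0.277
grasp_force: 45.9
```

Contact is light (the weight is carried). I'll open gently and rise.

Call:
{"api": "servo_tool", "payload": {
  "deltas": "0 0 0 0 0 0 0.35;0 0 0 0 0 0 0.5;0 0 0 0 0 0 0.8;0 0 0 0 0 0 0.8;0 0 0 0 0 0 0.8;0 0 0 0 0 -0.05 0.8;0 0 0 0 0 -0.2 0.8;0 0 0 0 0 -0.4 0.8;0 0 0 0 0 -0.6 0.8;0 0 0 0 0 -0.6 0.8"
}}

```text
t: 31.85
position: [0.6087, 0.0302, 0.244]
tcp_rot: [0.002, 0.769, 0.639, 0.003]
ft_force: [0.1, -0.3, 0.1]
gripper_width: 0.801
grasp_force: 0.0
```

Call:
{"api": "servo_tool", "payload": {
  "deltas": "0 0 0 0 -0.3 0 0.8;0 0 0 0 -0.6 0 0.8;0 0 0 0 -0.9 0 0.8;0 0 0 0 -0.9 0 0.8"
}}

```text
t: 32.35
position: [0.4255, 0.0635, 0.239]
tcp_rot: [-0.001, 0.769, 0.639, -0.001]
ft_force: [1.9, 0.9, -0.2]
gripper_width: 0.801
grasp_force: 0.0
```

```bash
python3 - <<'E'
from h import *
t=snap("top");s=snap("side");print(manip.get_state()["t"])
# numeric check: grip-top disc colour (grey) blob vs predicted pixel, without viewing
for n,S in(("top",t),("side",s)):
    f=S["frame"]; p=proj(S,[[.606,.030,.15]])[0]
    hsv=cv2.cvtColor(f,cv2.COLOR_RGB2HSV); m=((hsv[...,1]<70)).astype(np.uint8)
    N,l,st,c=cv2.connectedComponentsWithStats(m)
    i=[k for k in range(1,N) if st[k,4]>60 and np.hypot(*(c[k]-p))<40]
    print(n,p.round(1),[(st[k].tolist(),c[k].round(1).tolist()) for k in i], proj(S,circ(.606,.03,.026,.116)).min(0).round(),proj(S,circ(.606,.03,.026,.116)).max(0).round())
E
```

```text
32.45
top [264.9 213.8] [([256, 207, 19, 19, 249], [264.1, 215.8])] [255. 206.] [276. 226.]
side [276.6 165.7] [([266, 163, 22, 31, 473], [276.8, 180.1])] [265. 173.] [289. 185.]
```

The weight stands upright where expected in both views, so I'll hand in.

```bash
python3 -c "
from rig import manip
print(manip.job_done())"
```

```text
the job is handed in; nothing more can be done
None
```

The job is handed in: packer and pad were each centred and pressed on the low bearer, the rail was laid across the pad and high bearer and released, and the weight was set upright on its middle; no verdict came back.

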